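# Put the charged drill battery away in the drawer

### The arm

A 7-joint arm with a two-finger parallel gripper is mounted at the origin on a cart in front of the work surface, level with it; the furniture and walls round the work are solid. World frame = base frame: x ahead of the robot, y to its left, z up, the work surface at z = 0. Lengths are in m, angles in rad, forces in N, time in s.
With the tool pointing down it reaches from about 0.4 to 0.85 m from the base axis. Payload 10.4 kg.
Tool frame: the origin (TCP) lies midway between the tips of the shut fingers; the grasp point (between the pads) lies r.grip_point_offset behind it (r.grip_point_offset is the distance from the TCP to the grasp point, in m); z points along the fingers, y is the line along which they close (so a half turn about z gives the same grasp; the last joint's range is limited). The gripper opens to 87 mm and grips with 3 to 60 N. Pads are 19 mm wide; open, the fingers measure 117 mm over their backs; the gripper's body (75 mm by 190 mm) begins 51 mm behind the grasp point.
Start: joints at [-1.164, 0.332, -0.065, 1.46, 0.022, 1.35, -0.088], TCP at [0.26, 0.568, 0.223] pointing down, gripper open.
Joint ranges: [-2.6, 2.6], [-0.5, 2.12], [-1.47, 1.34], [0.16, 2.42], [-1.27, 4.41], [0.06, 2.06], [-2.6, 2.6]. Speed limits (rad/s): [2.22, 2.22, 2.79, 2.79, 3.14, 3.14, 3.14].

### API

Orientations are given as a unit quaternion [x, y, z, w].
In Python, from bench import r gives the robot as it stands.
- The arm moves only by the tool play_rows, never from a script. Its arguments are lists of equal length, an entry for each row: "claw": the closure, from 0 (fully open) to 1 (shut); "delta_pos": the shift along the tool's x, y, z scaled (see below), a list of three; "delta_rot": the turn, a rotation vector about the tool's x, y, z scaled (see below), a list of three. A call has 1 to 8 rows; each row shifts and turns the commanded pose from where the row before left it, along the tool's axes as they then stand; what a row does not reach is not made up. The controller multiplies each number of a shift by 200 mm and each number of a turn by pi rad. A row lasts 1/10 s, in which the tool goes at most 50 mm and 8.59 degrees, less where a joint would pass 70% of its speed; a pose out of reach is approached as far as the arm can. A call with a number of a shift or a turn outside -1 to 1 is refused whole. A call with a gripper value outside its range is refused whole. The fingers move at their own pace and stop on an object; "squeeze" is the grip in N (left out, the last holds). Time passes only in rows, so rows that do not move let the fingers close. It gives the time, the measured TCP pose, the force, the opening and the grip force at its end, in the units of the state.
- r.read_state(): the state, without advancing time (a new reading comes with each control period).
- r.camera(name): name is "scene" or "top" or "wrist"; returns a dict with "pixels" (480x640x3 uint8, red, green, blue), "camera_matrix" (3x3 intrinsics, pixels), "D" ([k1, k2, p1, p2, k3] as OpenCV has them; the pictures are not rectified), "cam_to_world" (4x4, takes a point from camera to world coordinates); the wrist camera has in their place "hand_eye" (4x4, takes a point from camera to tool coordinates, whose origin is the TCP and whose axes are the flange's). Camera axes: x right, y up, looking along -z (the intrinsics and any distortion apply to the point x, -y, -z); pixel columns grow to the right and rows downward; lengths in m; the calibration is good to about 2 mm. A picture is of the moment at which its call begins: read the wrist's pose just before it. There is no depth.
- r.close_job(): hands the job in; it is judged then, once.
The state is a dict: "time": time; "joint_positions": joint angles; "joint_vel": joint speeds; "joint_torque": joint torques, N m; "ee_pos": TCP position; "eef_rot": TCP orientation; "ft_force": force on the tool from outside, world axes, zero at the start; "torque": the same for the moment, N m; "width": finger opening in m; "grip_force": force on a finger pad.
Only numpy, scipy, OpenCV 4.12 (cv2) and the standard library are available. Lean on these libraries where they do the work, as an engineer would, in place of code of your own. Each camera call takes 0.05 s, during which the arm holds its last target. There are 200 camera calls.

### The job

The drill battery on the sloping charger is charged: put it away in the upper right-hand drawer of the small parts unit, which stands ajar. Pull that drawer out far enough, set the battery down inside (do not drop it) on its flat base, right way up, and slide the drawer fully shut. Leave the other things on the table where they are.

Things in the scene. Friction and masses are not known exactly. Their poses are not given: they have to be found in the camera images.
- battery: Black drill battery pack, 0.4 kg. Lower block 58 mm wide (x) by 95 long (y, -51 to 44) by 42 high; on it a block 50 wide, 60 long (y -41 to 19), top at z 58; a small tab at y 39 to 51, z 16 to 28. Origin: centre of its flat base; z up out of the base. It starts on the charger's deck.
- charger: Fixed charger, a 82 x 124 mm black deck tilted 35 degrees on a sheet-steel foot. Origin under the deck's centre, on the table; z up, x horizontal towards the deck's high side, y along the battery's length. The deck slopes down to -x: an 8 mm high lip at the low edge and 12 mm high cheeks at the two y ends hold the battery.
- charger_seat (a point): Centre of the deck's upper surface, 75 mm above the table, under the battery's base centre; axes as the charger's (not tilted).
- parts_drawers: Grey-green small parts unit fixed on the table, 190 deep (x) x 280 wide (y) x 150 mm high; two upper drawers, one lower. Origin: centre of its underside; x points to its back, drawers slide to -x. Front face at x -88. The lower drawer is fixed, 35 mm out.
- parts_drawers_drawer_1 (a joint): Opening of the upper right-hand (-y) drawer in m: 0 shut, 0.12 fully out; it starts ajar. The other two drawers do not move. A few small brass parts seen on its floor do not hinder.
- drawer_floor (a point): Centre of that drawer's inner floor, moves with it; axes as the unit's; 80 mm above the table. Inside 172 mm (x, +-86) by 130 mm (y), walls 59 mm high, 68 mm free under the unit's top. Only the part of the drawer in front of the unit's front face (unit x -88) is open from above: at most 117 mm (x), when fully out.
- drawer_front (a point): Middle of the top edge of that drawer's front panel, 147 mm above the table, moves with it; axes as the unit's. The panel is 5 mm thick (x) and 135 mm wide (y); a cup pull sticks out 12 mm at its outside, 38 to 50 mm below this edge.
- cartridge: White twin cartridge standing upright, 50 (x) x 94 (y) x 264 mm high; origin: centre of its underside. Loose, to be left standing; the one next to the yellow push-button box (a second one stands at the far left, fixed).
- grease_jar: White jar with a yellow lid, 66 mm across, 68 mm high; origin: centre of its underside. Loose, to be left in place.
- screwdriver: Screwdriver lying on the table, 165 mm long (y), handle 26 mm thick; origin: its middle, at table height. Loose, to be left in place.
- spanner: Spanner lying flat, 40 x 170 x 5 mm, long along y; origin: its middle. Loose, to be left in place.

How it is judged:
At the end, for the whole second after the job is handed in: The drawer is within 4 mm of fully shut, and the battery is inside it, at rest, its base on the drawer's floor (within 8 mm) and upright within 0.15 rad (value of joint parts_drawers_drawer_1 below 0.004 m and x of battery in the frame of drawer_floor between -0.09 and 0.09 m and y of battery in the frame of drawer_floor between -0.068 and 0.068 m and z of battery in the frame of drawer_floor between -0.006 and 0.008 m and angle between battery's own z axis and vertical below 0.15 rad and linear speed of battery below 0.02 m/s); the robot touches nothing.
It fails at once if the battery is dropped: it moves faster than 0.6 m/s while not touched by the fingers (contact force between the fingers and battery below 0.02 N and linear speed of battery above 0.6 m/s).
It fails at once if the cartridge is shifted by more than 40 mm or tipped by more than 0.3 rad (distance of cartridge from where it was at the start of the episode above 0.04 m or angle between cartridge's own z axis and vertical above 0.3 rad).
It fails at once if the grease jar, screwdriver or spanner is shifted by more than 40 mm (distance of any of grease_jar, screwdriver, spanner from where it was at the start of the episode above 0.04 m).
It also fails if it takes over 54 s, if anything falls off the work surface, if the arm or the gripper's body presses on something with over 40 N, if the wrist force passes 120 N, or if a joint passes its speed limit or range.

## Working session

There is one attempt and no reset: what is moved stays moved. The work goes in short steps, Python scripts to look and compute and a tool call to move; the robot and the scene stay as the last step left them, time stands still between calls to the robot, and variables do not carry over. Pictures are saved under pics/ and viewed, at most 10 in all, crops included, and the job is handed in when it is done.

Besides the shell and the picture viewer there is one more tool, called after "Emit:" as name(argument=value, ...), one argument or row to a line, values as JSON. play_rows: Moves the arm, as the interface text tells. Shifts and turns lie within -1 to 1; 1 stands for 200 mm of shift or pi rad of turn. Its arguments: {"type":"object","properties":{"claw":{"type":"array"},"delta_pos":{"type":"array"},"delta_rot":{"type":"array"},"squeeze":{"type":"number"}},"required":["claw","delta_pos","delta_rot"]}

```bash
ls; mkdir -p pics; python3 - <<'E'
from bench import r
import cv2,pickle
s=r.read_state();print({k:s[k] for k in('time','ee_pos','eef_rot','width','ft_force')},r.grip_point_offset)
for n in('scene','top'):
    c=r.camera(n);cv2.imwrite(f'pics/{n}0.png',c['pixels'][:,:,::-1]);pickle.dump(c,open(f'{n}0.pkl','wb'))
    print(n,c['camera_matrix'],c['D'],c['cam_to_world'])
E
```

```text
pics
{'time': 0.0, 'ee_pos': array([0.26025982, 0.56780154, 0.22175786]), 'eef_rot': array([ 2.13232108e-01,  9.77001307e-01, -7.09447117e-04, -1.04639050e-04]), 'width': 0.08692684507571165, 'ft_force': array([-0.63308747, -0.09420497, -0.13139347])} 0.0187
scene [[451.01626404   0.         324.10645489]
 [  0.         451.01626404 239.18374646]
 [  0.           0.           1.        ]] [0.01240888 0.         0.         0.         0.        ] [[ 0.81710062  0.4277988  -0.38643857  0.22674301]
 [-0.57645106  0.61458215 -0.53850994 -0.21632803]
 [ 0.00712434  0.66277973  0.74878053  0.7567141 ]
 [ 0.          0.          0.          1.        ]]
top [[476.9209487    0.         317.81718157]
 [  0.         476.9209487  241.02489263]
 [  0.           0.           1.        ]] [-0.10280502  0.          0.          0.          0.        ] [[-0.01603949  0.99825579 -0.05681649  0.49687919]
 [-0.99985483 -0.01634006 -0.00482955  0.22943544]
 [-0.00574951  0.05673078  0.99837296  0.95214229]
 [ 0.          0.          0.          1.        ]]
```

View pics/scene0.png

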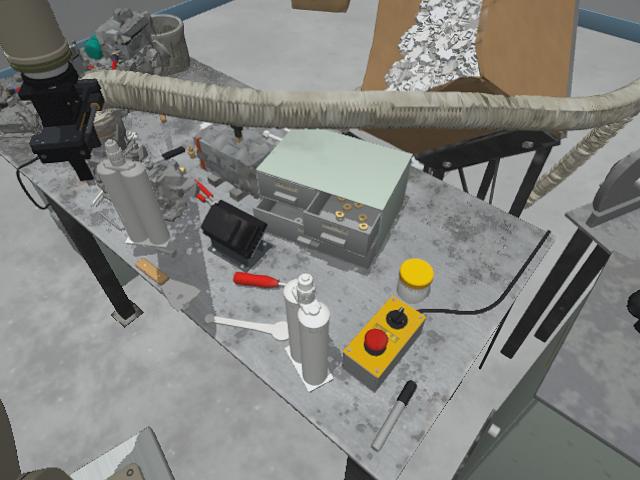

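View pics/top0.png

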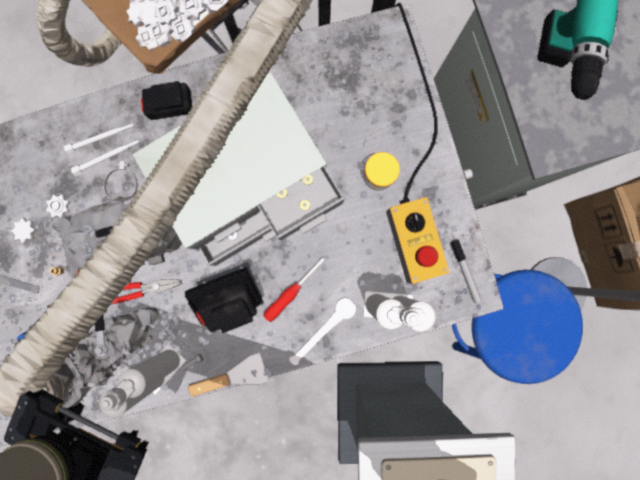

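The top view shows the unit turned about 30°, with its roof corners near (268,72), (325,163), (188,247) and (133,155). The ajar drawer is around (300,200) and the battery on the charger around (225,300). I'll enlarge both pictures to get accurate corners.

```bash
python3 - <<'E'
import cv2
a=cv2.imread('pics/top0.png')[150:345,170:360];b=cv2.imread('pics/scene0.png')[120:290,180:420]
cv2.imwrite('pics/topc.png',cv2.resize(a[70:],None,fx=4,fy=4,interpolation=cv2.INTER_CUBIC)[:, :])
cv2.imwrite('pics/scenec.png',cv2.resize(b,None,fx=3.3,fy=3.3,interpolation=cv2.INTER_CUBIC))
E
```

```text
(no output)
```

View pics/topc.png

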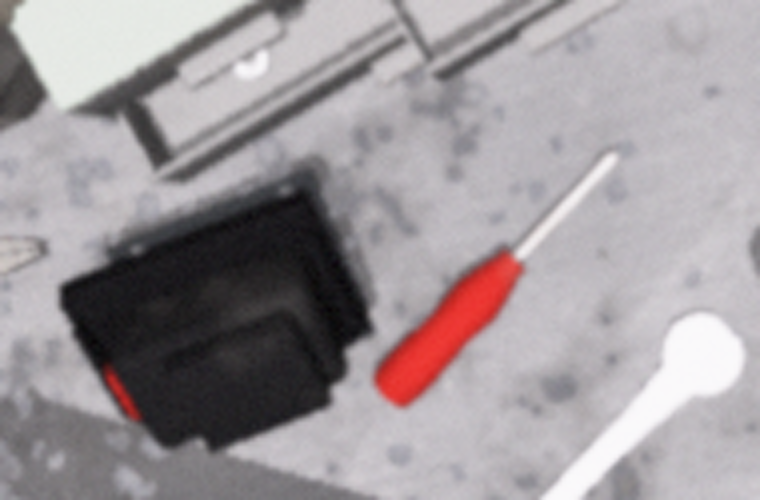

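View pics/scenec.png

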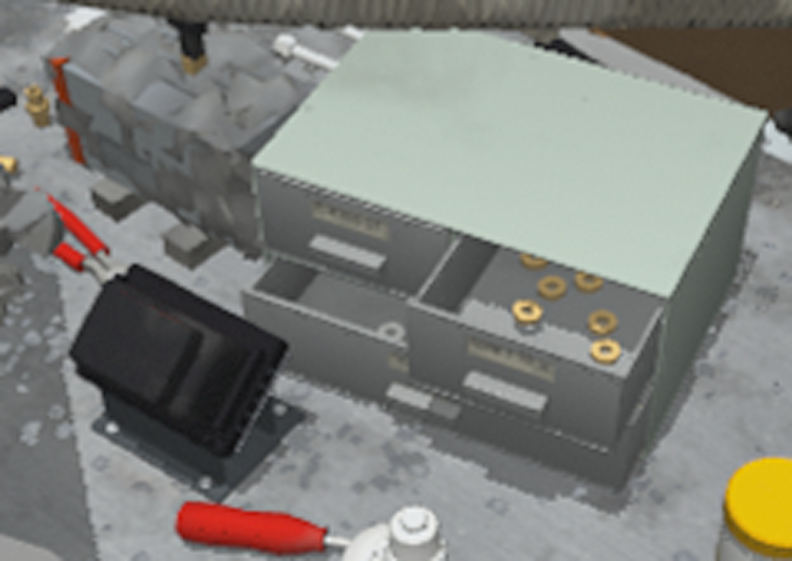

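The top view puts the charger's high edge at (186,292)-(245,269), sloping down toward the image bottom. The red patch at the left end looks like the tab, which would be the +y end. The scene crop shows the drawer's front panel about 30-40 mm out. I'll fit the poses and check them by overlay.

```bash
cat > h.py <<'E'
import numpy as np,cv2,pickle
from scipy.optimize import least_squares
from scipy.spatial.transform import Rotation as R
def proj(c,P,T=None):
    T=c['cam_to_world'] if T is None else T
    q=(np.atleast_2d(P)-T[:3,3])@T[:3,:3]
    q=q*[1,-1,-1]
    return cv2.projectPoints(q.reshape(-1,1,3),np.zeros(3),np.zeros(3),c['camera_matrix'],np.array(c['D']))[0].reshape(-1,2)
def back(c,uv,z):
    T=c['cam_to_world'];p=cv2.undistortPoints(np.array([[uv]],float),c['camera_matrix'],np.array(c['D']))[0,0]
    d=T[:3,:3]@[p[0],-p[1],-1];o=T[:3,3];return o+d*(z-o[2])/d[2]
def pose(p,P,z=0):
    return R.from_euler('z',p[2]).apply(np.atleast_2d(P))+[p[0],p[1],z]
def fit(obs,p0):  # obs: (cam,uv,localP)
    f=lambda p:np.concatenate([(proj(c,pose(p,P))[0]-uv) for c,uv,P in obs])
    return least_squares(f,p0,loss='soft_l1')
S=np.sin(np.radians(35));C=np.cos(np.radians(35))
def bat(P): # battery frame -> charger frame
    P=np.atleast_2d(P);return np.c_[P[:,0]*C-P[:,2]*S,P[:,1],P[:,0]*S+P[:,2]*C+.075]
def box(x0,x1,y0,y1,z0,z1):
    v=np.array([[x,y,z] for x in(x0,x1) for y in(y0,y1) for z in(z0,z1)])
    return [(v[i],v[j]) for i in range(8) for j in range(i) if np.sum(v[i]!=v[j])==1]
def draw(im,c,segs,col,T=None):
    for a,b in segs:
        u=proj(c,np.array([a,b]),T);cv2.line(im,*[tuple(int(round(t*16)) for t in k) for k in u],col,1,cv2.LINE_AA,4)
E
cat > fit1.py <<'E'
from h import *
t=pickle.load(open('top0.pkl','rb'));s=pickle.load(open('scene0.pkl','rb'))
tc=lambda u,v:np.array([u/4+170,v/4+220]);sc=lambda u,v:np.array([u/3.3+180,v/3.3+120])
for uv in[(268,72),(325,163),(188,247),(133,155)]:print(back(t,uv,.15).round(3))
X0=-.088;X1=X0+.19
un=lambda y,x:[x,y,.15]
best=None
for X0 in(-.088,-.095):
    X1=.095
    o=[(t,np.array([268,72.]),un(-.14,X1)),(t,np.array([325.5,163.]),un(-.14,X0)),(t,np.array([187.5,247.]),un(.14,X0)),(t,np.array([133,155.]),un(.14,X1)),
     (s,sc(255,165),un(.14,X0)),(s,sc(667,295),un(-.14,X0)),(s,sc(767,113),un(-.14,X1))]
    f=fit(o,[.6,.3,.5]);print(X0,f.x.round(4),f.fun.round(1))
    if best is None or f.cost<best.cost:best=f
U=best.x
# charger: high deck corners with battery lower-block, use cheek corners
o=[(t,tc(65,290),bat([.041,.062,.012])[0]),(t,tc(300,195),bat([.041,-.062,.012])[0]),(t,tc(370,330),bat([-.041,-.062,.012])[0]),
   (s,sc(285,350),bat([.041,-.062,.012])[0]),(s,sc(230,455),bat([-.041,-.062,.0])[0])]
f=fit(o,[.4,.4,.35]);Cg=f.x;print('charger',Cg.round(4),f.fun.round(1))
# drawer front top edge, z .147, unit y -.07
for cam,uv in((t,(343,201)),(s,sc(410,302)),(s,sc(620,378))):
    q=back(cam,uv,.147);print('drawer front local',R.from_euler('z',-U[2]).apply(q-[U[0],U[1],0]).round(4))
np.save('uc.npy',[U,Cg])
ims=[]
for c in(t,s):
    im=c['pixels'][:,:,::-1].copy();
    im=cv2.resize(im,None,fx=2,fy=2,interpolation=cv2.INTER_CUBIC)
    c2=dict(c);K=c['camera_matrix'].copy();K[:2]*=2;K[:2,2]+=.5;c2['camera_matrix']=K
    D=lambda segs,p,col:draw(im,c2,[pose(p,np.array(x)) for x in segs],col)
    D(box(-.088,.095,-.14,.14,0,.15),U,(0,0,255))
    for b in(box(-.029,.029,-.051,.044,0,.042),box(-.025,.025,-.041,.019,.042,.058)):D([bat(np.array(x)) for x in b],Cg,(0,255,0))
    D([bat(np.array(x)) for x in box(-.041,.041,-.062,.062,0,.012)],Cg,(255,255,0))
    ims.append(im)
A=ims[0][280:700,340:720];B=ims[1][220:640,380:800]
cv2.imwrite('pics/ov1.png',np.hstack([A,B]))
E
python3 fit1.py
```

```text
[0.84  0.316 0.15 ]
[0.676 0.219 0.15 ]
[0.536 0.454 0.15 ]
[0.698 0.553 0.15 ]
-0.088 [0.6836 0.3832 0.5331] [ 2.7  1.5  0.1 -2.  -2.4 -0.4  0.2  1.9 -0.7 -0.8  2.1 -0.6 -0.2  0.2]
-0.095 [0.687  0.3855 0.5324] [ 1.4 -0.3  0.8 -0.4 -1.7  1.1 -1.  -0.  -1.5 -0.1  1.4  0.3  0.2 -0.9]
charger [0.4517 0.4074 0.332 ] [-3.   0.1  3.3  0.3  1.7  0.4  0.3 -6.3 -0.1 -1.1]
drawer front local [-0.1657 -0.1299  0.147 ]
drawer front local [-0.1599 -0.0034  0.147 ]
drawer front local [-0.1648 -0.1347  0.147 ]
```

View pics/ov1.png

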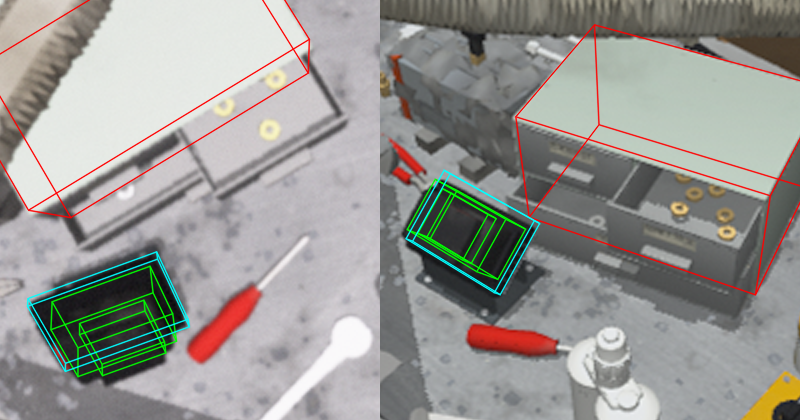

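The unit fits to about 1 px. The drawer's front is at local x ≈ -0.163, so it is about 0.07 m out. The charger fit is rougher and I'll refine it with the wrist camera. Next I'll write a planner and check the hose height.

```bash
cat >> h.py <<'E'
from scipy.spatial.transform import Slerp
U=np.array([.687,.3855,.5324])
def down(az,tilt=0): # tool down, y tool at azimuth az; tilt>0: tips lean toward +y azimuth
    y=np.array([np.cos(az)*np.cos(tilt),np.sin(az)*np.cos(tilt),np.sin(tilt)])
    z=np.array([np.cos(az)*np.sin(tilt),np.sin(az)*np.sin(tilt),-np.cos(tilt)])
    return R.from_matrix(np.c_[np.cross(y,z),y,z])
def plan(p0,R0,wps):
    """wps: list of (pos,Rot,n rows). prints rows"""
    dp=[];dr=[]
    for p1,R1,n in wps:
        p1=np.array(p1);sl=Slerp([0,1],R.concatenate([R0,R1]));ts=np.linspace(0,1,n+1)
        for a,b in zip(ts,ts[1:]):
            A=sl(a);dp.append((A.inv().apply((p1-p0)*(b-a))/.2).round(3).tolist())
            dr.append(((A.inv()*sl(b)).as_rotvec()/np.pi).round(3).tolist())
        p0,R0=p1,R1
    for i in range(0,len(dp),8):print(len(dp[i:i+8]),dp[i:i+8],dr[i:i+8])
def now(r):
    s=r.read_state();return np.array(s['ee_pos']),R.from_quat(s['eef_rot'])
E
python3 - <<'E'
from h import *
from bench import r
t=pickle.load(open('top0.pkl','rb'));s=pickle.load(open('scene0.pkl','rb'))
for uv in((235,105),(150,225)):
    print([(z,proj(s,back(t,uv,z))[0].round().tolist(),back(t,uv,z).round(2).tolist()) for z in(.15,.3,.4,.5,.6)])
p,Ro=now(r);print(Ro.as_matrix().round(2))
d=down(U[2]);print(d.as_matrix().round(2))
W=lambda l:pose(U,l)[0]
plan(p,Ro,[(W([-.125,-.07,.24]),d,12)])
print(W([-.125,-.07,.24]))
E
```

```text
[(0.15, [374.0, 149.0], [0.78, 0.37, 0.15]), (0.3, [368.0, 101.0], [0.73, 0.35, 0.3]), (0.4, [363.0, 58.0], [0.69, 0.33, 0.4]), (0.5, [357.0, 1.0], [0.66, 0.31, 0.5]), (0.6, [348.0, -76.0], [0.62, 0.29, 0.6])]
[(0.15, [258.0, 148.0], [0.57, 0.52, 0.15]), (0.3, [257.0, 99.0], [0.56, 0.47, 0.3]), (0.4, [257.0, 56.0], [0.55, 0.43, 0.4]), (0.5, [256.0, 0.0], [0.54, 0.39, 0.5]), (0.6, [255.0, -77.0], [0.53, 0.36, 0.6])]
[[-0.91  0.42 -0.  ]
 [ 0.42  0.91 -0.  ]
 [-0.   -0.   -1.  ]]
[[-0.51  0.86  0.  ]
 [ 0.86  0.51  0.  ]
 [ 0.    0.   -1.  ]]
8 [[-0.187, -0.054, -0.007], [-0.19, -0.045, -0.008], [-0.192, -0.035, -0.008], [-0.194, -0.025, -0.008], [-0.195, -0.016, -0.008], [-0.195, -0.006, -0.008], [-0.195, 0.004, -0.008], [-0.195, 0.014, -0.008]] [[-0.0, 0.0, 0.016], [-0.0, 0.0, 0.016], [-0.0, 0.0, 0.016], [-0.0, 0.0, 0.016], [-0.0, 0.0, 0.016], [-0.0, 0.0, 0.016], [-0.0, 0.0, 0.016], [-0.0, 0.0, 0.016]]
4 [[-0.194, 0.024, -0.008], [-0.192, 0.034, -0.008], [-0.19, 0.043, -0.008], [-0.188, 0.053, -0.008]] [[-0.0, 0.0, 0.016], [-0.0, 0.0, 0.016], [-0.0, 0.0, 0.016], [-0.0, 0.0, 0.016]]
[0.61483327 0.26173828 0.24      ]
```

The hose hangs at z ≈ 0.3 over the unit, so I'll stay on the robot side of it. I'm moving toward the drawer with the fingers shut and taking a wrist picture over the charger on the way.

Emit:
play_rows(
  claw=[0,0,0,0,0],
  delta_pos=[
    [-0.18,-0.09,-0.05],
    [-0.18,-0.08,-0.05],
    [-0.18,-0.07,-0.05],
    [-0.18,-0.06,-0.05],
    [0,0,0],
  ],
  delta_rot=[
    [0,0,0.024],
    [0,0,0.024],
    [0,0,0.024],
    [0,0,0.024],
    [0,0,0],
  ],
)

```text
time: 0.6
ee_pos: [0.3577, 0.4381, 0.2642]
eef_rot: [0.363, 0.932, 0.001, 0.001]
ft_force: [-1.0, -0.1, 1.4]
width: 0.0873
grip_force: 0.0
```

```bash
cat > snap.py <<'E'
from h import *
from bench import r
import sys
p,Ro=now(r);c=r.camera('wrist');c['p']=p;c['R']=Ro.as_matrix()
T=np.eye(4);T[:3,:3]=c['R'];T[:3,3]=p;c['cam_to_world']=T@c['hand_eye']
n=sys.argv[1];pickle.dump(c,open(n+'.pkl','wb'));cv2.imwrite(f'pics/{n}.png',c['pixels'][:,:,::-1])
print(r.read_state()['time'],p,Ro.as_matrix().round(2).tolist(),c['hand_eye'].round(3).tolist())
E
python3 snap.py w1; python3 - <<'E'
from h import *
from bench import r
p,Ro=now(r);W=lambda l:pose(U,l)[0]
plan(p,Ro,[(W([-.138,-.07,.20]),down(U[2]),7),(W([-.138,-.07,.11]),down(U[2]),3)])
E
```

```text
0.65 [0.35771493 0.4381135  0.26419891] [[-0.74, 0.68, 0.0], [0.68, 0.74, 0.0], [-0.0, 0.0, -1.0]] [[0.001, 0.956, 0.293, 0.081], [1.0, -0.0, -0.0, 0.0], [-0.0, 0.293, -0.956, -0.164], [0.0, 0.0, 0.0, 1.0]]
8 [[-0.22, 0.021, 0.045], [-0.219, 0.031, 0.045], [-0.218, 0.04, 0.045], [-0.216, 0.049, 0.045], [-0.213, 0.059, 0.045], [-0.211, 0.068, 0.045], [-0.208, 0.077, 0.045], [0.0, 0.0, 0.15]] [[0.0, 0.0, 0.014], [0.0, 0.0, 0.014], [0.0, 0.0, 0.014], [0.0, 0.0, 0.014], [0.0, 0.0, 0.014], [0.0, 0.0, 0.014], [0.0, 0.0, 0.014], [0.0, 0.0, 0.0]]
2 [[0.0, 0.0, 0.15], [0.0, 0.0, 0.15]] [[0.0, 0.0, 0.0], [0.0, 0.0, 0.0]]
```

View pics/w1.png

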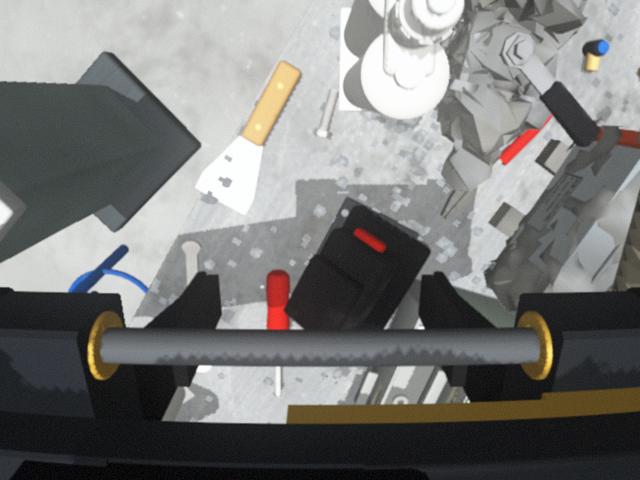

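The wrist view shows the battery around (350,270). Its red tab at (370,240) confirms the +y end, and the deck's +y-end corners are at (350,198) and (430,250). I'm continuing to the drawer.

Emit:
play_rows(
  claw=[1,1,1,1,1,1,1,1],
  delta_pos=[
    [-0.22,0.02,0.02],
    [-0.22,0.03,0.02],
    [-0.218,0.04,0.02],
    [-0.216,0.05,0.02],
    [-0.213,0.06,0.02],
    [-0.21,0.068,0.02],
    [-0.208,0.077,0.02],
    [0,0,0],
  ],
  delta_rot=[
    [0,0,0.014],
    [0,0,0.014],
    [0,0,0.014],
    [0,0,0.014],
    [0,0,0.014],
    [0,0,0.014],
    [0,0,0.014],
    [0,0,0],
  ],
)

```text
time: 1.45
ee_pos: [0.6055, 0.2524, 0.2324]
eef_rot: [0.5, 0.866, -0.002, 0.001]
ft_force: [-0.7, -1.1, -0.1]
width: 0.0304
grip_force: 0.0
```

```bash
cat > fit2.py <<'E'
from h import *
from bench import r
p,Ro=now(r);W=lambda l:pose(U,l)[0]
print('local',R.from_euler('z',-U[2]).apply(p-[U[0],U[1],0]).round(4),r.read_state()['width'])
plan(p,Ro,[(W([-.138,-.07,.11]),down(U[2]),5),(W([-.188,-.07,.11]),down(U[2]),8)])
t=pickle.load(open('top0.pkl','rb'));s=pickle.load(open('scene0.pkl','rb'));w=pickle.load(open('w1.pkl','rb'))
tc=lambda u,v:np.array([u/4+170,v/4+220]);sc=lambda u,v:np.array([u/3.3+180,v/3.3+120]);A=lambda *a:np.array(a,float)
o=[(w,A(350,198),bat([-.041,.062,.006])[0]),(w,A(430,250),bat([.041,.062,.012])[0]),
   (w,A(370,240),bat([0,.045,.028])[0]),
   (t,tc(65,290),bat([.041,.062,.012])[0]),(t,tc(300,195),bat([.041,-.062,.012])[0]),(t,tc(370,330),bat([-.041,-.062,.012])[0]),
   (s,sc(285,350),bat([.041,-.062,.012])[0]),(s,sc(230,455),bat([-.041,-.062,.0])[0])]
f=fit(o,[.45,.4,.33]);Cg=f.x;print('charger',Cg.round(4),f.fun.round(1).reshape(-1,2).tolist())
ims=[]
for c,(y,x) in((w,(170,260)),(t,(240,165))):
    k=4;im=cv2.resize(c['pixels'][:,:,::-1][y:y+130,x:x+100*2],None,fx=k,fy=k,interpolation=cv2.INTER_CUBIC)
    im=cv2.convertScaleAbs(im,alpha=2.2,beta=10)[:,:][:520,:]
    for b,col in((box(-.029,.029,-.051,.044,0,.042),(0,255,0)),(box(-.025,.025,-.041,.019,.042,.058),(0,255,0)),(box(-.041,.041,-.062,.062,0,.0),(255,255,0))):
        for q in b:
            u=(proj(c,pose(Cg,bat(np.array(q))))-[x,y])*k+1.5
            cv2.line(im,*[tuple(int(round(a)) for a in v) for v in u],col,1)
    ims.append(im[:,:480] if c is t else im[:,60:460])
im=np.hstack(ims);cv2.imwrite('pics/ov2.png',cv2.resize(im,(int(im.shape[1]*.9),int(im.shape[0]*.9)))); print(im.shape)
E
python3 fit2.py
```

```text
local [-0.1378 -0.0733  0.2324] 0.030414351269616807
8 [[0.004, 0.0, 0.122], [0.004, 0.0, 0.122], [0.004, -0.0, 0.122], [0.003, -0.0, 0.122], [0.003, -0.0, 0.122], [0.0, -0.031, 0.0], [0.0, -0.031, 0.0], [0.0, -0.031, 0.0]] [[-0.0, 0.0, -0.001], [-0.0, 0.0, -0.001], [-0.0, 0.0, -0.001], [-0.0, 0.0, -0.001], [-0.0, 0.0, -0.001], [0.0, 0.0, 0.0], [0.0, 0.0, 0.0], [0.0, 0.0, 0.0]]
5 [[0.0, -0.031, 0.0], [0.0, -0.031, 0.0], [0.0, -0.031, 0.0], [0.0, -0.031, 0.0], [0.0, -0.031, 0.0]] [[0.0, 0.0, 0.0], [0.0, 0.0, 0.0], [0.0, 0.0, 0.0], [0.0, 0.0, 0.0], [0.0, 0.0, 0.0]]
charger [0.4461 0.4109 0.4081] [[2.5, 6.2], [-3.4, 0.1], [0.0, 3.7], [-5.0, 6.2], [-0.7, 1.5], [0.4, 0.5], [-2.3, -7.9], [-0.9, -1.9]]
(520, 880, 3)
```

View pics/ov2.png

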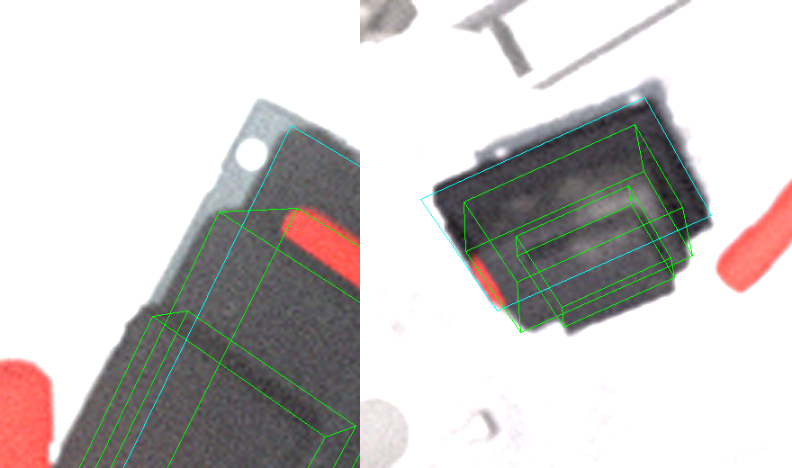

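My earlier wrist corner was actually the foot plate. In the enhanced overlay the battery's own edges are clear, so I'll refit on those while opening the drawer.

Emit:
play_rows(
  claw=[1,1,1,1,1,1,1,1],
  delta_pos=[
    [0,0,0.12],
    [0,0,0.12],
    [0,0,0.12],
    [0,0,0.12],
    [0,0,0.12],
    [0,0,0],
    [0,-0.05,0],
    [0,-0.05,0],
  ],
  delta_rot=[
    [0,0,0],
    [0,0,0],
    [0,0,0],
    [0,0,0],
    [0,0,0],
    [0,0,0],
    [0,0,0],
    [0,0,0],
  ],
)

```text
time: 2.25
ee_pos: [0.5848, 0.2482, 0.1158]
eef_rot: [0.496, 0.868, 0.001, 0.0]
ft_force: [1.0, 1.0, 0.1]
width: 0.0004
grip_force: 0.5
```

Emit:
play_rows(
  claw=[1,1,1,1,1,1,1],
  delta_pos=[
    [0,-0.04,0],
    [0,-0.04,0],
    [0,-0.03,0],
    [0,-0.02,0],
    [0,-0.01,0],
    [0,0,0],
    [0,0,0],
  ],
  delta_rot=[
    [0,0,0],
    [0,0,0],
    [0,0,0],
    [0,0,0],
    [0,0,0],
    [0,0,0],
    [0,0,0],
  ],
)

```text
time: 2.95
ee_pos: [0.5606, 0.2334, 0.1143]
eef_rot: [0.497, 0.868, -0.0, -0.0]
ft_force: [0.2, -0.1, 0.1]
width: 0.0003
grip_force: 0.0
```

```bash
cat > fit3.py <<'E'
from h import *
from bench import r
p,Ro=now(r)
print('local',R.from_euler('z',-U[2]).apply(p-[U[0],U[1],0]).round(4),r.read_state()['width'])
t=pickle.load(open('top0.pkl','rb'));w=pickle.load(open('w1.pkl','rb'));A=lambda *a:np.array(a,float)
B=[(w,A(370,240),[0,.048,.026]),(w,A(316.7,254.7),[-.025,.019,.058]),
 (t,A(185.8,292.2),[.041,.062,.012]),(t,A(242.8,266.4),[.041,-.062,.012]),(t,A(262.2,302.5),[-.041,-.062,.008]),
 (t,A(222.8,332.5),[-.025,.019,.058]),(t,A(251.7,320.6),[-.025,-.041,.058]),(t,A(209.4,331.7),[-.029,.044,.042]),(t,A(256.7,310.8),[-.029,-.051,.042]),(t,A(200.3,318.6),[0,.05,.022])]
f=fit([(c,u,bat(P)[0]) for c,u,P in B],[.45,.4,.35]);print('charger',f.x.round(4),f.fun.round(1).reshape(-1,2).tolist())
f=fit([(c,u,bat(P)[0]) for c,u,P in B if abs(P[0])<.04],[.45,.4,.35]);print('bat only',f.x.round(4),f.fun.round(1).reshape(-1,2).tolist())
E
python3 fit3.py
```

```text
local [-0.1861 -0.0669  0.1143] 0.00025444709768977206
charger [0.4446 0.4107 0.4093] [[1.1, -0.5], [-1.3, 1.7], [-4.4, 7.4], [1.6, 4.6], [0.6, 0.0], [-1.4, -1.2], [0.4, -3.1], [-0.1, 1.1], [0.4, 0.5], [-1.9, -2.3]]
bat only [0.4435 0.4097 0.3895] [[0.6, -0.5], [-2.1, 0.6], [-1.5, -0.5], [0.6, -1.8], [-0.2, 1.5], [0.7, 1.9], [-1.7, -2.2]]
```

Emit:
play_rows(
  claw=[1,1,1,1,1,1],
  delta_pos=[
    [0,-0.015,0],
    [0,-0.01,0],
    [0,-0.01,0],
    [0,-0.01,0],
    [0,0,0],
    [0,0,0],
  ],
  delta_rot=[
    [0,0,0],
    [0,0,0],
    [0,0,0],
    [0,0,0],
    [0,0,0],
    [0,0,0],
  ],
)

```text
time: 3.55
ee_pos: [0.5529, 0.2289, 0.1146]
eef_rot: [0.497, 0.868, -0.0, -0.0]
ft_force: [-0.8, -0.5, -0.5]
width: 0.0001
grip_force: 0.0
```

```bash
python3 - <<'E'
from h import *
from bench import r
p,Ro=now(r);L=R.from_euler('z',-U[2]).apply(p-[U[0],U[1],0]);print(L.round(4))
t=r.camera('top');pickle.dump(t,open('top1.pkl','wb'))
g=cv2.GaussianBlur(cv2.cvtColor(t['pixels'],cv2.COLOR_RGB2GRAY),(3,3),0)
# profile along unit x at z .147, y=-.10,-.11,-.12 (away from gripper)
for y in(-.10,-.12):
    xs=np.arange(-.24,-.15,.003);uv=proj(t,pose(U,np.c_[xs,0*xs+y,0*xs+.147]))
    print(y,[(int(round(-1000*x)),int(g[int(round(v)),int(round(u))])) for x,(u,v) in zip(xs,uv)])
w=t['pixels'][:,:,::-1][150:345,170:360];cv2.imwrite('pics/top1c.png',cv2.convertScaleAbs(cv2.resize(w,None,fx=3,fy=3,interpolation=cv2.INTER_CUBIC),alpha=1.3))
E
```

```text
[-0.1951 -0.0669  0.1146]
-0.1 [(240, 197), (237, 198), (234, 198), (231, 198), (228, 199), (225, 198), (222, 198), (219, 198), (216, 198), (213, 197), (210, 198), (207, 198), (204, 199), (201, 198), (198, 197), (195, 197), (192, 197), (189, 197), (186, 181), (183, 179), (180, 219), (177, 227), (174, 229), (171, 230), (168, 231), (165, 231), (162, 231), (159, 230), (156, 228), (153, 227)]
-0.12 [(240, 188), (237, 188), (234, 188), (231, 189), (228, 189), (225, 190), (222, 194), (219, 199), (216, 203), (213, 203), (210, 205), (207, 205), (204, 205), (201, 205), (198, 205), (195, 205), (192, 202), (189, 191), (186, 179), (183, 208), (180, 227), (177, 228), (174, 230), (171, 231), (168, 232), (165, 231), (162, 229), (159, 228), (156, 227), (153, 225)]
```

View pics/top1c.png

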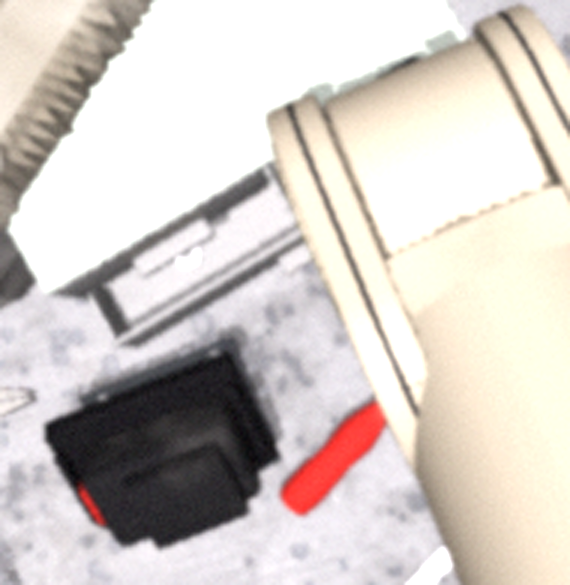

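Emit:
play_rows(
  claw=[1,1,1,1,1],
  delta_pos=[
    [0,-0.015,0],
    [0,-0.015,0],
    [0,-0.01,0],
    [0,0,0],
    [0,0,0],
  ],
  delta_rot=[
    [0,0,0],
    [0,0,0],
    [0,0,0],
    [0,0,0],
    [0,0,0],
  ],
)

```text
time: 4.1
ee_pos: [0.548, 0.2262, 0.1154]
eef_rot: [0.496, 0.868, 0.002, 0.002]
ft_force: [10.3, 5.4, -4.1]
width: 0.0006
grip_force: 5.2
```

The force rose to about 12 N, so the drawer is at its stop. Next I'll back off, rise and go to the tilted pre-grasp.

```bash
cat >> h.py <<'E'
Cg=np.array([.4435,.4097,.39]);T35=np.radians(35)
Wb=lambda P:pose(Cg,bat(P))[0]
W=lambda l:pose(U,l)[0]
E
python3 - <<'E'
from h import *
from bench import r
p,Ro=now(r);a=p+W([.02,0,0])-W([0,0,0]);b=a+[0,0,.15]
print(b,Wb([0,-.01,.114]))
plan(p,Ro,[(a,Ro,2),(b,down(U[2]),4),(Wb([0,-.01,.13]),down(Cg[2],T35),10)])
E
```

```text
[0.56522523 0.23632134 0.26539574] [0.3868242  0.37559126 0.16838333]
8 [[0.0, 0.05, 0.0], [0.0, 0.05, 0.0], [-0.0, 0.001, -0.187], [-0.0, 0.001, -0.187], [-0.0, 0.001, -0.187], [-0.0, 0.0, -0.187], [0.106, -0.046, 0.042], [0.105, -0.05, 0.039]] [[0.0, 0.0, 0.0], [0.0, 0.0, 0.0], [0.0, 0.0, -0.0], [0.0, 0.0, -0.0], [0.0, 0.0, -0.0], [0.0, 0.0, -0.0], [-0.019, -0.001, 0.004], [-0.019, -0.001, 0.004]]
8 [[0.105, -0.054, 0.035], [0.104, -0.057, 0.031], [0.104, -0.06, 0.027], [0.103, -0.063, 0.023], [0.102, -0.066, 0.018], [0.101, -0.068, 0.014], [0.1, -0.07, 0.009], [0.099, -0.072, 0.004]] [[-0.019, -0.001, 0.004], [-0.019, -0.001, 0.004], [-0.019, -0.001, 0.004], [-0.019, -0.001, 0.004], [-0.019, -0.001, 0.004], [-0.019, -0.001, 0.004], [-0.019, -0.001, 0.004], [-0.019, -0.001, 0.004]]
```

Emit:
play_rows(
  claw=[1,1,1,1,1,0.5,0,0],
  delta_pos=[
    [0,0.05,0],
    [0,0.05,0],
    [0,0,-0.187],
    [0,0,-0.187],
    [0,0,-0.187],
    [0,0,-0.187],
    [0.106,-0.046,0.042],
    [0.105,-0.05,0.039],
  ],
  delta_rot=[
    [0,0,0],
    [0,0,0],
    [0,0,0],
    [0,0,0],
    [0,0,0],
    [0,0,0],
    [-0.019,-0.001,0.004],
    [-0.019,-0.001,0.004],
  ],
)

```text
time: 4.9
ee_pos: [0.5271, 0.2627, 0.2485]
eef_rot: [0.507, 0.86, 0.052, 0.034]
ft_force: [0.2, 0.2, -0.2]
width: 0.017
grip_force: 0.0
```

Emit:
play_rows(
  claw=[0,0,0,0,0,0,0,0],
  delta_pos=[
    [0.105,-0.054,0.035],
    [0.104,-0.057,0.031],
    [0.104,-0.06,0.027],
    [0.103,-0.063,0.023],
    [0.102,-0.066,0.018],
    [0.101,-0.068,0.014],
    [0.1,-0.07,0.009],
    [0.099,-0.072,0.004],
  ],
  delta_rot=[
    [-0.019,-0.001,0.004],
    [-0.019,-0.001,0.004],
    [-0.019,-0.001,0.004],
    [-0.019,-0.001,0.004],
    [-0.019,-0.001,0.004],
    [-0.019,-0.001,0.004],
    [-0.019,-0.001,0.004],
    [-0.019,-0.001,0.004],
  ],
)

```text
time: 5.7
ee_pos: [0.3745, 0.3706, 0.182]
eef_rot: [0.527, 0.797, 0.249, 0.16]
ft_force: [0.8, -0.1, -0.4]
width: 0.0804
grip_force: 0.0
```

Emit:
play_rows(
  claw=[0,0],
  delta_pos=[
    [0,0,0],
    [0,0,0],
  ],
  delta_rot=[
    [0,0,0],
    [0,0,0],
  ],
)

```text
time: 5.9
ee_pos: [0.3752, 0.3698, 0.1819]
eef_rot: [0.527, 0.798, 0.247, 0.159]
ft_force: [1.0, 0.2, 0.9]
width: 0.0859
grip_force: 0.0
```

```bash
python3 snap.py w2; cat > ov.py <<'E'
from h import *
from bench import r
w=pickle.load(open('w2.pkl','rb'));t=r.camera('top');s=r.camera('scene');pickle.dump((t,s),open('ts2.pkl','wb'))
p,Ro=now(r);Rb=down(Cg[2],T35);print('in bat frame',(Rb.inv().apply(p-Wb([0,0,0]))).round(4),'rot err',(Rb.inv()*Ro).as_rotvec().round(3))
def crop(c,x,y,wd,ht,k,segs,al):
    im=cv2.convertScaleAbs(cv2.resize(c['pixels'][:,:,::-1][y:y+ht,x:x+wd],None,fx=k,fy=k,interpolation=cv2.INTER_CUBIC),alpha=al)
    for q,col in segs:
        u=(proj(c,q)-[x,y]+.5)*k;cv2.line(im,*[tuple(int(round(a)) for a in v) for v in u],col,1)
    return im
sb=[(pose(Cg,bat(np.array(q))),col) for b,col in((box(-.029,.029,-.051,.044,0,.042),(0,255,0)),(box(-.025,.025,-.041,.019,.042,.058),(0,255,0)),(box(-.041,.041,-.062,.062,0,0),(255,255,0))) for q in b]
f=-.21
sd=[(pose(U,np.array(q)),(0,0,255)) for q in box(f,f+.005,-.1375,-.0025,.147,.147)+box(-.088,-.095,-.14,.14,.15,.15)]
a=crop(w,0,0,640,480,.625,sb,2.0)            # 400x300
b=crop(t,240,150,133,100,3,sd,1.)            # 400x300
c=crop(t,165,240,133,100,3,sb,2.)
d=crop(s,280,170,133,100,3,sd,1.)
h=lambda *l:np.hstack([cv2.resize(i,(400,300)) for i in l])
cv2.imwrite('pics/ov3.png',np.vstack([h(a,b),h(c,d)]))
E
python3 ov.py
```

```text
5.95 [0.37518653 0.36980323 0.1818706 ] [[-0.39, 0.76, 0.51], [0.92, 0.32, 0.23], [0.01, 0.56, -0.83]] [[-0.0, 0.956, 0.293, 0.081], [1.0, 0.0, 0.001, 0.001], [0.0, 0.293, -0.956, -0.164], [0.0, 0.0, 0.0, 1.0]]
in bat frame [-0.0117 -0.0017 -0.1324] rot err [ 0.014  0.013 -0.006]
```

View pics/ov3.png

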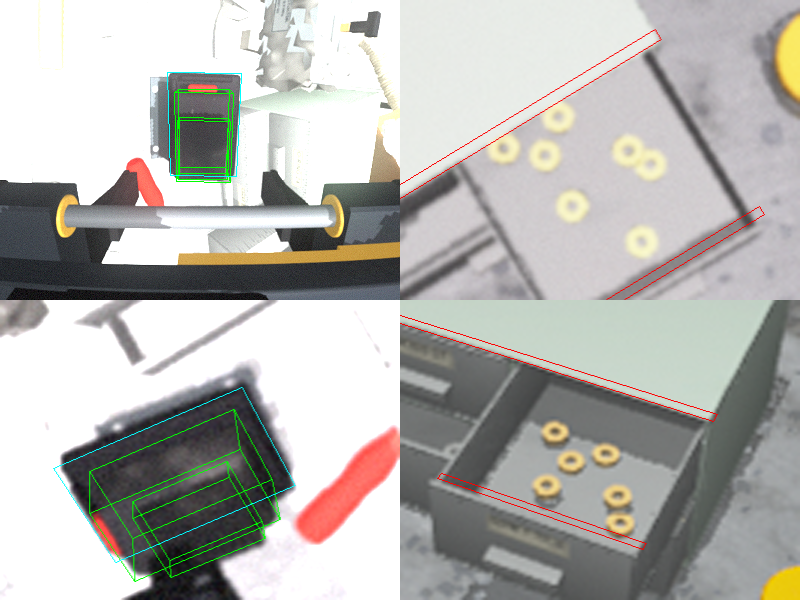

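The overlay shows the battery model matching the wrist view: deck (168–241, 73–177) and red tab at (202,89). The drawer panel is about 7 mm further out than modelled. That means the unit's origin is 7 mm nearer the robot, with no roof overhang, which gives exactly the stated 117 mm opening. I'll apply that, check the tab numerically and plan the grasp.

```bash
cat >> h.py <<'E'
U=np.array([.687-.007*np.cos(.5324),.3855-.007*np.sin(.5324),.5324])
E
python3 - <<'E'
from h import *
from bench import r
w=pickle.load(open('w2.pkl','rb'));h=cv2.cvtColor(w['pixels'],cv2.COLOR_RGB2HSV)
m=((h[...,0]<8)|(h[...,0]>172))&(h[...,1]>150)&(h[...,2]>60);m[:100]=0;m[200:]=0
v,u=np.where(m);k=(u>280)&(u<370);print(u[k].mean(),v[k].mean(),u[k].min(),u[k].max(),v[k].min(),v[k].max())
for P in([0,.039,.028],[0,.051,.028],[0,.051,.016]):print(proj(w,Wb(P)).round(1))
p,Ro=now(r);Rb=down(Cg[2],T35)
plan(p,Ro,[(Wb([0,-.012,.04]),Rb,4),(Wb([0,-.012,.015]),Rb,3)])
E
```

```text
323.9275092936803 140.94052044609666 301 347 135 147
[[325.5 152.9]]
[[325.7 134. ]]
[[325.7 132.9]]
7 [[-0.002, 0.004, 0.115], [-0.002, 0.003, 0.115], [-0.001, 0.003, 0.116], [-0.001, 0.003, 0.116], [-0.0, -0.0, 0.042], [-0.0, -0.0, 0.042], [-0.0, -0.0, 0.042]] [[-0.001, -0.001, 0.0], [-0.001, -0.001, 0.0], [-0.001, -0.001, 0.0], [-0.001, -0.001, 0.0], [0.0, 0.0, 0.0], [0.0, 0.0, 0.0], [0.0, 0.0, 0.0]]
```

Emit:
play_rows(
  claw=[0,0,0,0,0,0,0,0],
  delta_pos=[
    [-0.002,0.003,0.115],
    [-0.002,0.003,0.115],
    [0,0.003,0.115],
    [0,0.003,0.115],
    [0,0,0.042],
    [0,0,0.042],
    [0,0,0.042],
    [0,0,0],
  ],
  delta_rot=[
    [-0.001,-0.001,0],
    [-0.001,-0.001,0],
    [-0.001,-0.001,0],
    [-0.001,-0.001,0],
    [0,0,0],
    [0,0,0],
    [0,0,0],
    [0,0,0],
  ],
)

```text
time: 6.85
ee_pos: [0.439, 0.3957, 0.0866]
eef_rot: [0.528, 0.794, 0.249, 0.168]
ft_force: [0.2, 0.2, -0.0]
width: 0.0868
grip_force: 0.0
```

Emit:
play_rows(
  claw=[1,1,1,1,1,1],
  delta_pos=[
    [0,0,0],
    [0,0,0],
    [0,0,0],
    [0,0,0],
    [0,0,0],
    [0,0,0],
  ],
  delta_rot=[
    [0,0,0],
    [0,0,0],
    [0,0,0],
    [0,0,0],
    [0,0,0],
    [0,0,0],
  ],
  squeeze=40,
)

```text
time: 7.45
ee_pos: [0.4382, 0.3957, 0.0867]
eef_rot: [0.528, 0.795, 0.249, 0.168]
ft_force: [-4.9, -3.0, 4.0]
width: 0.0579
grip_force: 40.0
```

```bash
python3 - <<'E'
from h import *
from bench import r
p,Ro=now(r);Rb=down(Cg[2],T35);print('in bat frame',(Rb.inv().apply(p-Wb([0,0,0]))).round(4),'rot err',(Rb.inv()*Ro).as_rotvec().round(3))
print(r.read_state()['width'],r.read_state()['grip_force'])
E
```

```text
in bat frame [-0.011  -0.0017 -0.0154] rot err [ 0.001  0.001 -0.008]
0.05793766086447603 39.99251152854413
```

The grip is firm, with width 57.9 mm and 40 N, the lower block's width. Next: lift along the deck's normal, then carry the battery over the drawer while turning it upright.

```bash
python3 - <<'E'
from h import *
from bench import r
p,Ro=now(r);l=p-Ro.apply([0,0,.06])
print(W([-.1465,-.081,.24]))
plan(p,Ro,[(l,Ro,3),(l+[0.02,-.02,.10],down(Cg[2],T35/2),4),(W([-.1465,-.081,.22]),down(U[2]),9)])
E
```

```text
[0.59586155 0.2377941  0.24      ]
8 [[0.0, -0.0, -0.1], [0.0, -0.0, -0.1], [0.0, -0.0, -0.1], [-0.033, 0.082, -0.095], [-0.033, 0.075, -0.101], [-0.033, 0.067, -0.106], [-0.033, 0.059, -0.111], [-0.1, 0.055, 0.027]] [[0.0, 0.0, 0.0], [0.0, 0.0, 0.0], [0.0, 0.0, 0.0], [0.024, 0.0, 0.001], [0.024, 0.0, 0.001], [0.024, 0.0, 0.001], [0.024, 0.0, 0.001], [0.011, 0.001, -0.005]]
8 [[-0.101, 0.055, 0.025], [-0.102, 0.054, 0.022], [-0.103, 0.053, 0.02], [-0.103, 0.052, 0.018], [-0.104, 0.051, 0.016], [-0.105, 0.05, 0.014], [-0.106, 0.049, 0.013], [-0.107, 0.047, 0.011]] [[0.011, 0.001, -0.005], [0.011, 0.001, -0.005], [0.011, 0.001, -0.005], [0.011, 0.001, -0.005], [0.011, 0.001, -0.005], [0.011, 0.001, -0.005], [0.011, 0.001, -0.005], [0.011, 0.001, -0.005]]
```

Emit:
play_rows(
  claw=[1,1,1,1,1,1,1,1],
  delta_pos=[
    [0,0,-0.1],
    [0,0,-0.1],
    [0,0,-0.1],
    [-0.033,0.082,-0.095],
    [-0.033,0.075,-0.1],
    [-0.033,0.067,-0.106],
    [-0.033,0.06,-0.11],
    [-0.1,0.055,0.027],
  ],
  delta_rot=[
    [0,0,0],
    [0,0,0],
    [0,0,0],
    [0.024,0,0.001],
    [0.024,0,0.001],
    [0.024,0,0.001],
    [0.024,0,0.001],
    [0.011,0.001,-0.005],
  ],
)

```text
time: 8.25
ee_pos: [0.4455, 0.3514, 0.2358]
eef_rot: [0.546, 0.826, 0.12, 0.077]
ft_force: [2.0, 1.0, -2.8]
width: 0.0577
grip_force: 40.0
```

Emit:
play_rows(
  claw=[1,1,1,1,1,1,1,1],
  delta_pos=[
    [-0.1,0.055,0.025],
    [-0.102,0.054,0.022],
    [-0.103,0.053,0.02],
    [-0.103,0.052,0.018],
    [-0.104,0.051,0.016],
    [-0.105,0.05,0.014],
    [-0.106,0.05,0.013],
    [-0.107,0.047,0.011],
  ],
  delta_rot=[
    [0.011,0.001,-0.005],
    [0.011,0.001,-0.005],
    [0.011,0.001,-0.005],
    [0.011,0.001,-0.005],
    [0.011,0.001,-0.005],
    [0.011,0.001,-0.005],
    [0.011,0.001,-0.005],
    [0.011,0.001,-0.005],
  ],
)

```text
time: 9.05
ee_pos: [0.596, 0.2366, 0.2171]
eef_rot: [0.498, 0.867, 0.003, -0.002]
ft_force: [0.4, 0.3, -3.6]
width: 0.0576
grip_force: 40.0
```

Emit:
play_rows(
  claw=[1,1],
  delta_pos=[
    [0,0,0],
    [0,0,0],
  ],
  delta_rot=[
    [0,0,0],
    [0,0,0],
  ],
)

```text
time: 9.25
ee_pos: [0.5955, 0.237, 0.2167]
eef_rot: [0.499, 0.867, 0.003, -0.001]
ft_force: [-0.4, 0.6, -3.7]
width: 0.0574
grip_force: 40.0
```

```bash
cat > loc.py <<'E'
from h import *
from bench import r
p,Ro=now(r);s=r.read_state();print('local',R.from_euler('z',-U[2]).apply(p-[U[0],U[1],0]).round(4),'rot',(down(U[2]).inv()*Ro).as_rotvec().round(3),s['ft_force'].round(1),s['width'],s['grip_force'],s['time'])
E
python3 loc.py; python3 snap.py w3; python3 - <<'E'
from h import *
from bench import r
p,Ro=now(r)
w=pickle.load(open('w3.pkl','rb'));h=cv2.cvtColor(w['pixels'],cv2.COLOR_RGB2HSV)
m=((h[...,0]<8)|(h[...,0]>172))&(h[...,1]>150)&(h[...,2]>60)
n,l,st,ce=cv2.connectedComponentsWithStats(m.astype(np.uint8))
print([(st[i].tolist(),ce[i].round(1).tolist()) for i in range(1,n) if st[i,4]>80])
for P in([0,.039,.028],[0,.051,.028],[0,.051,.016]):print(proj(w,p+Ro.apply([P[1]+.011,P[0],.0154-P[2]])).round(1))
plan(p,Ro,[(W([-.1465,-.081,.125]),down(U[2]),5),(W([-.1465,-.081,.1]),down(U[2]),3)])
E
```

```text
local [-0.1473 -0.0815  0.2167] rot [-0.005  0.005  0.006] [-0.4  0.6 -3.7] 0.05736521884973006 39.99365252908319 9.25
9.3 [0.59547164 0.23695345 0.21668358] [[-0.5, 0.86, 0.0], [0.86, 0.5, 0.01], [0.01, 0.0, -1.0]] [[0.001, 0.956, 0.293, 0.081], [1.0, -0.001, 0.0, 0.0], [0.0, 0.293, -0.956, -0.164], [0.0, 0.0, 0.0, 1.0]]
[([166, 0, 50, 85, 2309], [193.5, 38.2]), ([280, 155, 81, 21, 1604], [319.6, 165.3])]
[[319.1 184.7]]
[[319.1 152.3]]
[[319.1 148.6]]
8 [[-0.001, 0.0, 0.092], [-0.001, 0.0, 0.092], [-0.001, 0.001, 0.092], [-0.001, 0.001, 0.092], [-0.001, 0.001, 0.092], [0.0, 0.0, 0.042], [0.0, 0.0, 0.042], [0.0, 0.0, 0.042]] [[0.0, -0.0, -0.0], [0.0, -0.0, -0.0], [0.0, -0.0, -0.0], [0.0, -0.0, -0.0], [0.0, -0.0, -0.0], [0.0, 0.0, 0.0], [0.0, 0.0, 0.0], [0.0, 0.0, 0.0]]
```

The weight shows (-3.7 N), and the tab is within about 1 mm of the model, so the battery sits as expected in the hand. Descending.

Emit:
play_rows(
  claw=[1,1,1,1,1,1,1,1],
  delta_pos=[
    [0,0,0.09],
    [0,0,0.09],
    [0,0,0.09],
    [0,0,0.09],
    [0,0,0.09],
    [0,0,0.042],
    [0,0,0.042],
    [0,0,0.02],
  ],
  delta_rot=[
    [0,0,0],
    [0,0,0],
    [0,0,0],
    [0,0,0],
    [0,0,0],
    [0,0,0],
    [0,0,0],
    [0,0,0],
  ],
)

```text
time: 10.1
ee_pos: [0.5954, 0.2387, 0.1068]
eef_rot: [0.498, 0.867, 0.004, -0.001]
ft_force: [-0.3, 0.8, -2.5]
width: 0.0578
grip_force: 40.0
```

Emit:
play_rows(
  claw=[1,1,1,1],
  delta_pos=[
    [0,0,0.015],
    [0,0,0.01],
    [0,0,0],
    [0,0,0],
  ],
  delta_rot=[
    [0,0,0],
    [0,0,0],
    [0,0,0],
    [0,0,0],
  ],
)

```text
time: 10.5
ee_pos: [0.596, 0.2383, 0.1023]
eef_rot: [0.498, 0.867, 0.004, -0.001]
ft_force: [-0.4, -0.0, -3.5]
width: 0.0576
grip_force: 40.0
```

```bash
python3 loc.py
```

```text
local [-0.1461 -0.0806  0.1023] rot [-0.007  0.005  0.005] [-0.4 -0.  -3.5] 0.05762599072022912 39.993452187627554 10.5
```

Emit:
play_rows(
  claw=[1,1,1,1,1],
  delta_pos=[
    [0,0,0.01],
    [0,0,0.008],
    [0,0,0.007],
    [0,0,0],
    [0,0,0],
  ],
  delta_rot=[
    [0,0,0],
    [0,0,0],
    [0,0,0],
    [0,0,0],
    [0,0,0],
  ],
)

```text
time: 11.0
ee_pos: [0.5957, 0.2383, 0.0969]
eef_rot: [0.498, 0.867, 0.004, -0.001]
ft_force: [0.4, -0.3, -2.5]
width: 0.058
grip_force: 40.0
```

Emit:
play_rows(
  claw=[1,1,1],
  delta_pos=[
    [0,0,0.007],
    [0,0,0],
    [0,0,0],
  ],
  delta_rot=[
    [0,0,0],
    [0,0,0],
    [0,0,0],
  ],
)

```text
time: 11.3
ee_pos: [0.5957, 0.2383, 0.0955]
eef_rot: [0.498, 0.867, 0.004, -0.001]
ft_force: [-0.4, -0.4, -3.2]
width: 0.0579
grip_force: 40.0
```

Emit:
play_rows(
  claw=[1,1,1],
  delta_pos=[
    [0,0,0.006],
    [0,0,0],
    [0,0,0],
  ],
  delta_rot=[
    [0,0,0],
    [0,0,0],
    [0,0,0],
  ],
)

```text
time: 11.6
ee_pos: [0.596, 0.2384, 0.0947]
eef_rot: [0.498, 0.867, 0.004, -0.001]
ft_force: [-0.7, -0.1, 1.4]
width: 0.0577
grip_force: 40.0
```

Emit:
play_rows(
  claw=[1,1,1],
  delta_pos=[
    [0,0,0.006],
    [0,0,0],
    [0,0,0],
  ],
  delta_rot=[
    [0,0,0],
    [0,0,0],
    [0,0,0],
  ],
)

```text
time: 11.9
ee_pos: [0.5967, 0.2386, 0.0944]
eef_rot: [0.498, 0.867, 0.005, -0.0]
ft_force: [0.0, -1.0, 5.7]
width: 0.0578
grip_force: 40.0
```

The battery is on the floor: the vertical force rose from -3.5 to +5.7 N. I'm releasing with a small opening and rising straight up.

Emit:
play_rows(
  claw=[0.22,0.22,0.22,0.22],
  delta_pos=[
    [0,0,0],
    [0,0,0],
    [0,0,0],
    [0,0,0],
  ],
  delta_rot=[
    [0,0,0],
    [0,0,0],
    [0,0,0],
    [0,0,0],
  ],
)

```text
time: 12.3
ee_pos: [0.5957, 0.2384, 0.093]
eef_rot: [0.498, 0.867, 0.004, -0.001]
ft_force: [-0.4, 0.9, -0.6]
width: 0.0676
grip_force: 0.0
```

Emit:
play_rows(
  claw=[0.22,0.22,0.22,0.22,0.22,0.22,0.22,0.22],
  delta_pos=[
    [0,0,-0.03],
    [0,0,-0.06],
    [0,0,-0.1],
    [0,0,-0.1],
    [0,0,-0.12],
    [0,0,-0.12],
    [0,0,-0.12],
    [0,0,0],
  ],
  delta_rot=[
    [0,0,0],
    [0,0,0],
    [0,0,0],
    [0,0,0],
    [0,0,0],
    [0,0,0],
    [0,0,0],
    [0,0,0],
  ],
)

```text
time: 13.1
ee_pos: [0.5971, 0.2379, 0.2283]
eef_rot: [0.498, 0.867, 0.007, 0.001]
ft_force: [0.0, 1.1, 0.4]
width: 0.0677
grip_force: 0.0
```

```bash
python3 loc.py; python3 snap.py w4; python3 - <<'E'
from h import *
from bench import r
p,Ro=now(r)
w=pickle.load(open('w4.pkl','rb'));h=cv2.cvtColor(w['pixels'],cv2.COLOR_RGB2HSV)
m=((h[...,0]<8)|(h[...,0]>172))&(h[...,1]>150)&(h[...,2]>60)
n,l,st,ce=cv2.connectedComponentsWithStats(m.astype(np.uint8))
print([(st[i].tolist(),ce[i].round(1).tolist()) for i in range(1,n) if st[i,4]>80])
for P in([0,.039,.028],[0,.051,.028]):print(proj(w,W([-.1465+P[0],-.07+P[1],.08+P[2]])).round(1))
t=np.radians(20)
E=down(U[2],t)
plan(p,Ro,[(W([-.265,-.07,.24]),E,5),(W([-.265,-.07,.123]),E,4)])
E
```

```text
local [-0.1454 -0.0816  0.2283] rot [-0.013  0.005  0.005] [0.  1.1 0.4] 0.06765581786554158 0.0 13.1
13.15 [0.5971171  0.23785169 0.22830051] [[-0.5, 0.86, 0.01], [0.86, 0.5, 0.01], [0.0, 0.01, -1.0]] [[0.001, 0.956, 0.293, 0.081], [1.0, -0.001, 0.0, 0.0], [0.0, 0.293, -0.956, -0.164], [0.0, 0.0, 0.0, 1.0]]
[([165, 0, 50, 86, 2270], [192.5, 38.5]), ([296, 131, 43, 10, 418], [317.1, 135.6])]
[[315.3 147.8]]
[[315.1 130. ]]
8 [[0.011, -0.119, -0.015], [0.011, -0.117, -0.023], [0.011, -0.116, -0.031], [0.011, -0.113, -0.039], [0.011, -0.11, -0.046], [0.0, -0.05, 0.137], [0.0, -0.05, 0.137], [0.0, -0.05, 0.137]] [[-0.022, -0.0, -0.0], [-0.022, -0.0, -0.0], [-0.022, -0.0, -0.0], [-0.022, -0.0, -0.0], [-0.022, -0.0, -0.0], [0.0, 0.0, 0.0], [0.0, 0.0, 0.0], [0.0, 0.0, 0.0]]
1 [[0.0, -0.05, 0.137]] [[0.0, 0.0, 0.0]]
```

Battery placed as planned: the tab is within about 1 px of the prediction. Before swinging in front of the drawer, I'll check the cartridge clearance.

```bash
python3 - <<'E'
from h import *
s=pickle.load(open('scene0.pkl','rb'));t=pickle.load(open('top0.pkl','rb'))
for uv in((310,388),(332,378),(288,347)):print('scene base',back(s,uv,0).round(3))
print('top tops',back(t,(392,315),.25).round(3),back(t,(420,318),.25).round(3))
for a in(10,20):
    E=down(U[2],np.radians(a))
    for x in(-.24,-.105):
        P=W([x,-.07,.122]);print(a,x,[(P+E.apply([dx,dy,dz])).round(3).tolist() for dx in(-.04,.04) for dy,dz in((-.095,-.07),(-.095,-.2),(.095,-.2))])
E
```

```text
scene base [0.399 0.061 0.   ]
scene base [0.441 0.053 0.   ]
scene base [0.409 0.149 0.   ]
top tops [0.426 0.126 0.25 ] [0.421 0.084 0.25 ]
10 -0.24 [[0.439, 0.112, 0.174], [0.419, 0.1, 0.302], [0.581, 0.195, 0.335], [0.398, 0.181, 0.174], [0.379, 0.169, 0.302], [0.54, 0.264, 0.335]]
10 -0.105 [[0.555, 0.18, 0.174], [0.536, 0.169, 0.302], [0.697, 0.264, 0.335], [0.515, 0.249, 0.174], [0.495, 0.238, 0.302], [0.656, 0.333, 0.335]]
20 -0.24 [[0.432, 0.108, 0.155], [0.394, 0.085, 0.277], [0.548, 0.176, 0.342], [0.392, 0.177, 0.155], [0.354, 0.154, 0.277], [0.507, 0.245, 0.342]]
20 -0.105 [[0.549, 0.176, 0.155], [0.51, 0.154, 0.277], [0.664, 0.244, 0.342], [0.508, 0.245, 0.155], [0.47, 0.223, 0.277], [0.624, 0.313, 0.342]]
```

The cartridge (about (.40–.45, .05–.15), 264 mm tall) would be hit by the body with the gripper's long side pointing this way. I'll turn the gripper 90° so its 75 mm side faces along the slide, and push at local y = -0.035.

```bash
python3 - <<'E'
from h import *
from bench import r
p,Ro=now(r);E=down(U[2]+np.pi/2)
print(W([-.25,-.035,.24]))
plan(p,Ro,[(W([-.19,-.06,.25]),down(U[2]+.3),3),(W([-.25,-.035,.25]),E,10),(W([-.25,-.035,.123]),E,3)])
E
```

```text
[0.48333713 0.22489043 0.24      ]
8 [[0.036, -0.073, -0.04], [0.043, -0.069, -0.04], [0.049, -0.065, -0.04], [0.021, -0.025, 0.0], [0.024, -0.022, 0.0], [0.026, -0.019, 0.0], [0.029, -0.015, 0.0], [0.03, -0.012, 0.0]] [[0.001, -0.0, -0.032], [0.001, -0.0, -0.032], [0.001, -0.0, -0.032], [0.0, 0.0, -0.04], [0.0, 0.0, -0.04], [0.0, 0.0, -0.04], [0.0, 0.0, -0.04], [0.0, 0.0, -0.04]]
8 [[0.032, -0.008, 0.0], [0.032, -0.004, 0.0], [0.032, 0.0, 0.0], [0.032, 0.005, 0.0], [0.031, 0.009, 0.0], [0.0, 0.0, 0.212], [0.0, 0.0, 0.212], [0.0, 0.0, 0.212]] [[0.0, 0.0, -0.04], [0.0, 0.0, -0.04], [0.0, 0.0, -0.04], [0.0, 0.0, -0.04], [0.0, 0.0, -0.04], [0.0, 0.0, 0.0], [0.0, 0.0, 0.0], [0.0, 0.0, 0.0]]
```

Emit:
play_rows(
  claw=[1,1,1,1,1,1,1,1],
  delta_pos=[
    [0.036,-0.073,-0.04],
    [0.043,-0.069,-0.04],
    [0.05,-0.065,-0.04],
    [0.021,-0.025,0],
    [0.024,-0.022,0],
    [0.026,-0.019,0],
    [0.029,-0.015,0],
    [0.03,-0.012,0],
  ],
  delta_rot=[
    [0,0,-0.032],
    [0,0,-0.032],
    [0,0,-0.032],
    [0,0,-0.04],
    [0,0,-0.04],
    [0,0,-0.04],
    [0,0,-0.04],
    [0,0,-0.04],
  ],
)

```text
time: 13.95
ee_pos: [0.5137, 0.2292, 0.2465]
eef_rot: [0.054, 0.999, 0.004, 0.001]
ft_force: [0.5, -0.1, -0.8]
width: 0.0117
grip_force: 0.0
```

Emit:
play_rows(
  claw=[1,1,1,1,1,1,1],
  delta_pos=[
    [0.032,-0.008,0],
    [0.032,-0.004,0],
    [0.032,0,0],
    [0.032,0.005,0],
    [0.031,0.009,0],
    [0,0,0],
    [0,0,0],
  ],
  delta_rot=[
    [0,0,-0.04],
    [0,0,-0.04],
    [0,0,-0.04],
    [0,0,-0.04],
    [0,0,-0.04],
    [0,0,0],
    [0,0,0],
  ],
)

```text
time: 14.65
ee_pos: [0.4823, 0.2253, 0.2466]
eef_rot: [-0.253, 0.967, 0.003, 0.002]
ft_force: [0.4, 0.5, -0.0]
width: 0.0003
grip_force: 0.0
```

```bash
python3 loc.py; python3 - <<'E'
from h import *
from bench import r
p,Ro=now(r);E=down(U[2]+np.pi/2)
plan(p,Ro,[(W([-.25,-.035,.123]),E,5),(W([-.105,-.035,.123]),E,16)])
E
```

```text
local [-0.2507 -0.0341  0.2466] rot [-0.009 -0.    -1.55 ] [ 0.4  0.5 -0. ] 0.00033656140164729185 0.0 14.65
8 [[-0.0, -0.002, 0.124], [-0.0, -0.001, 0.124], [-0.0, -0.001, 0.124], [-0.0, -0.001, 0.124], [-0.001, -0.001, 0.124], [-0.045, 0.0, 0.0], [-0.045, 0.0, 0.0], [-0.045, 0.0, 0.0]] [[0.0, 0.0, -0.001], [0.0, 0.0, -0.001], [0.0, 0.0, -0.001], [0.0, 0.0, -0.001], [0.0, 0.0, -0.001], [0.0, 0.0, 0.0], [0.0, 0.0, 0.0], [0.0, 0.0, 0.0]]
8 [[-0.045, 0.0, 0.0], [-0.045, 0.0, 0.0], [-0.045, 0.0, 0.0], [-0.045, 0.0, 0.0], [-0.045, 0.0, 0.0], [-0.045, 0.0, 0.0], [-0.045, 0.0, 0.0], [-0.045, 0.0, 0.0]] [[0.0, 0.0, 0.0], [0.0, 0.0, 0.0], [0.0, 0.0, 0.0], [0.0, 0.0, 0.0], [0.0, 0.0, 0.0], [0.0, 0.0, 0.0], [0.0, 0.0, 0.0], [0.0, 0.0, 0.0]]
5 [[-0.045, 0.0, 0.0], [-0.045, 0.0, 0.0], [-0.045, 0.0, 0.0], [-0.045, 0.0, 0.0], [-0.045, 0.0, 0.0]] [[0.0, 0.0, 0.0], [0.0, 0.0, 0.0], [0.0, 0.0, 0.0], [0.0, 0.0, 0.0], [0.0, 0.0, 0.0]]
```

Emit:
play_rows(
  claw=[1,1,1,1,1,1,1,1],
  delta_pos=[
    [0,0,0.124],
    [0,0,0.124],
    [0,0,0.124],
    [0,0,0.124],
    [0,0,0.12],
    [-0.02,0,0],
    [-0.02,0,0],
    [-0.02,0,0],
  ],
  delta_rot=[
    [0,0,0],
    [0,0,0],
    [0,0,0],
    [0,0,0],
    [0,0,0],
    [0,0,0],
    [0,0,0],
    [0,0,0],
  ],
)

```text
time: 15.45
ee_pos: [0.4943, 0.233, 0.1251]
eef_rot: [-0.254, 0.967, 0.004, 0.003]
ft_force: [0.2, 0.6, 1.3]
width: 0.0005
grip_force: 0.0
```

Emit:
play_rows(
  claw=[1,1,1,1,1,1,1,1],
  delta_pos=[
    [-0.02,0,0],
    [-0.02,0,0],
    [-0.025,0,0],
    [-0.025,0,0],
    [-0.025,0,0],
    [-0.025,0,0],
    [-0.025,0,0],
    [-0.025,0,0],
  ],
  delta_rot=[
    [0,0,0],
    [0,0,0],
    [0,0,0],
    [0,0,0],
    [0,0,0],
    [0,0,0],
    [0,0,0],
    [0,0,0],
  ],
)

```text
time: 16.25
ee_pos: [0.5263, 0.2512, 0.1238]
eef_rot: [-0.255, 0.967, 0.003, 0.002]
ft_force: [-1.2, 1.1, -0.4]
width: 0.0006
grip_force: 0.4
```

```bash
python3 loc.py
```

```text
local [-0.1996 -0.0341  0.1238] rot [-0.009 -0.    -1.554] [-1.2  1.1 -0.4] 0.0005695641153932497 0.4484074842184782 16.25
```

Emit:
play_rows(
  claw=[1,1,1,1,1,1,1,1],
  delta_pos=[
    [-0.028,0,0],
    [-0.028,0,0],
    [-0.028,0,0],
    [-0.028,0,0],
    [-0.028,0,0],
    [-0.028,0,0],
    [-0.028,0,0],
    [-0.028,0,0],
  ],
  delta_rot=[
    [0,0,0],
    [0,0,0],
    [0,0,0],
    [0,0,0],
    [0,0,0],
    [0,0,0],
    [0,0,0],
    [0,0,0],
  ],
)

```text
time: 17.05
ee_pos: [0.5655, 0.2733, 0.1241]
eef_rot: [-0.255, 0.967, 0.003, 0.002]
ft_force: [-1.1, 0.7, -1.1]
width: 0.0001
grip_force: 0.5
```

Emit:
play_rows(
  claw=[1,1,1,1,1,1,1],
  delta_pos=[
    [-0.028,0,0],
    [-0.028,0,0],
    [-0.028,0,0],
    [-0.025,0,0],
    [-0.02,0,0],
    [-0.015,0,0],
    [-0.01,0,0],
  ],
  delta_rot=[
    [0,0,0],
    [0,0,0],
    [0,0,0],
    [0,0,0],
    [0,0,0],
    [0,0,0],
    [0,0,0],
  ],
)

```text
time: 17.75
ee_pos: [0.5921, 0.2884, 0.1243]
eef_rot: [-0.255, 0.967, 0.003, 0.002]
ft_force: [-0.8, -0.0, -0.0]
width: 0.0007
grip_force: 0.4
```

```bash
python3 loc.py
```

```text
local [-0.1241 -0.0355  0.1243] rot [-0.009 -0.    -1.554] [-0.8 -0.  -0. ] 0.000668496844038086 0.4371857922524214 17.75
```

Emit:
play_rows(
  claw=[1,1,1,1,1,1],
  delta_pos=[
    [-0.015,0,0],
    [-0.02,0,0],
    [-0.02,0,0],
    [-0.015,0,0],
    [-0.01,0,0],
    [0,0,0],
  ],
  delta_rot=[
    [0,0,0],
    [0,0,0],
    [0,0,0],
    [0,0,0],
    [0,0,0],
    [0,0,0],
  ],
)

```text
time: 18.35
ee_pos: [0.6062, 0.2963, 0.1245]
eef_rot: [-0.255, 0.967, 0.003, 0.002]
ft_force: [0.3, 0.5, -0.7]
width: 0.0007
grip_force: 0.0
```

Emit:
play_rows(
  claw=[1,1,1,1],
  delta_pos=[
    [-0.01,0,0],
    [-0.01,0,0],
    [-0.005,0,0],
    [0,0,0],
  ],
  delta_rot=[
    [0,0,0],
    [0,0,0],
    [0,0,0],
    [0,0,0],
  ],
)

```text
time: 18.75
ee_pos: [0.6103, 0.2987, 0.1245]
eef_rot: [-0.255, 0.967, 0.003, 0.002]
ft_force: [0.5, 0.8, 0.4]
width: 0.0005
grip_force: 0.0
```

```bash
python3 loc.py
```

```text
local [-0.1031 -0.0359  0.1245] rot [-9.000e-03 -1.000e-03 -1.553e+00] [0.5 0.8 0.4] 0.0005449149259971483 0.0 18.75
```

Emit:
play_rows(
  claw=[1,1,1,1],
  delta_pos=[
    [-0.01,0,0],
    [-0.01,0,0],
    [-0.005,0,0],
    [0,0,0],
  ],
  delta_rot=[
    [0,0,0],
    [0,0,0],
    [0,0,0],
    [0,0,0],
  ],
)

```text
time: 19.15
ee_pos: [0.6132, 0.3003, 0.1244]
eef_rot: [-0.255, 0.967, 0.003, 0.0]
ft_force: [-8.8, -3.7, 5.4]
width: 0.0005
grip_force: 5.0
```

Emit:
play_rows(
  claw=[1,1,1],
  delta_pos=[
    [-0.007,0,0],
    [-0.005,0,0],
    [0,0,0],
  ],
  delta_rot=[
    [0,0,0],
    [0,0,0],
    [0,0,0],
  ],
)

```text
time: 19.45
ee_pos: [0.6133, 0.3004, 0.1244]
eef_rot: [-0.255, 0.967, 0.002, -0.002]
ft_force: [-20.0, -11.6, 14.6]
width: 0.0006
grip_force: 11.6
```

There's a hard stop at TCP local -0.0995. With the 9.5 mm finger half-width, that puts the panel at -0.090, which is shut. Backing off, rising and checking with a picture.

Emit:
play_rows(
  claw=[1,1,1,1,1,1,1,1],
  delta_pos=[
    [0.02,0,0],
    [0.04,0,0],
    [0.08,0,0],
    [0.12,0,0],
    [0.15,0,0],
    [0.1,0,-0.15],
    [0,0,-0.2],
    [0,0,-0.2],
  ],
  delta_rot=[
    [0,0,0],
    [0,0,0],
    [0,0,0],
    [0,0,0],
    [0,0,0],
    [0,0,0],
    [0,0,0],
    [0,0,0],
  ],
)

```text
time: 20.25
ee_pos: [0.5268, 0.2506, 0.2354]
eef_rot: [-0.255, 0.967, 0.003, 0.002]
ft_force: [0.1, 0.9, 0.8]
width: 0.0007
grip_force: 0.0
```

Emit:
play_rows(
  claw=[1,1,1,1],
  delta_pos=[
    [0.05,0.1,0],
    [0.05,0.1,0],
    [0,0,0],
    [0,0,0],
  ],
  delta_rot=[
    [0,0,0],
    [0,0,0],
    [0,0,0],
    [0,0,0],
  ],
)

```text
time: 20.65
ee_pos: [0.4904, 0.2762, 0.2342]
eef_rot: [-0.255, 0.967, 0.003, 0.003]
ft_force: [-0.0, -0.6, 0.3]
width: 0.0004
grip_force: 0.0
```

```bash
python3 loc.py; python3 - <<'E'
from h import *
from bench import r
t=r.camera('top');s=r.camera('scene')
a=cv2.resize(s['pixels'][:,:,::-1][120:420,180:460],None,fx=1.6,fy=1.6);b=cv2.resize(t['pixels'][:,:,::-1][120:345,230:450],None,fx=1.6,fy=1.6)
b=cv2.copyMakeBorder(b,0,a.shape[0]-b.shape[0],0,0,cv2.BORDER_CONSTANT);cv2.imwrite('pics/end.png',np.hstack([a,b])[:, :800])
E
```

```text
local [-0.2179  0.0056  0.2342] rot [-1.000e-02 -1.000e-03 -1.554e+00] [-0.  -0.6  0.3] 0.00040744051555248115 0.0 20.65
```

View pics/end.png

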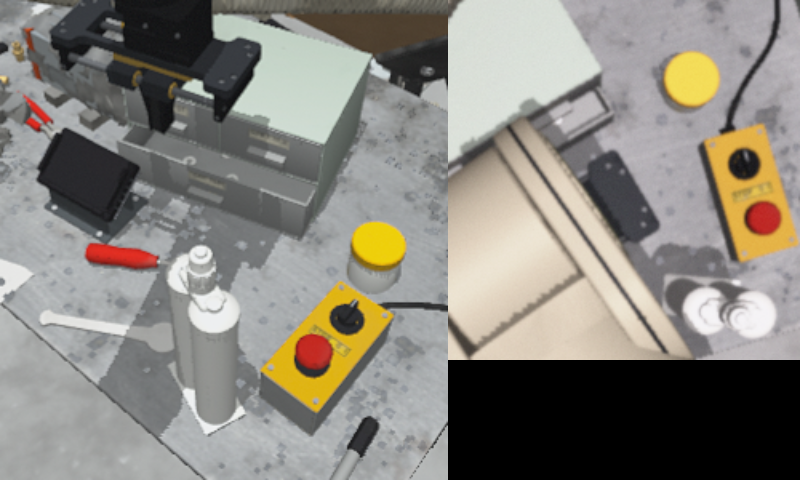

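The scene view shows the upper right drawer flush with the unit's front at (265,145). The charger is empty, the other things are in place, and the gripper touches nothing. Handing in.

```bash
python3 -c "
from bench import r
print(r.close_job())"
```

```text
the job is handed in; nothing more can be done
None
```

I set the battery down upright in the upper right-hand drawer, slid the drawer fully shut and handed the job in at about 20.7 s; no verdict came back, but the last picture shows the drawer flush and the other things in place.

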